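Lay out the sauce board and put the lighter away before the asado is served

TASK

The fire is lit, so lay the ledge for serving: on the dark sauce board stand the chimichurri jar in the middle recess, between the salt shaker in the recess on its right and the two ramekins in the recess on its left, stacked one on top of the other (left and right as seen from the robot). Put the lighter away in the fire-tool box, lying flat and lengthwise in the empty near half alongside the brush, below the rim. Set the things down upright without dropping them, let go of everything, and leave the brush, the oil cruet and the mate where they are.

Things in the scene. Friction and masses are not known exactly. Their poses are not given: they have to be found in the camera images.
- jar_centre (a point): closed glass chimichurri jar, green-brown inside, red twist cap: round, 58 mm wide, 72 mm high, the cap (57 mm wide) being the top 14 mm; straight glass wall up to 52 mm. Point: on its axis, half-way up (36 mm over its foot); z up; starts upright on the ledge
- ramekin_a_centre (a point): one small white ceramic ramekin, open on top, straight-sided: 58 mm wide, 34 mm high, wall 5 mm, flat 56 mm foot that rests on the rim of the other when stacked (two are 68 mm high). The two are alike and interchangeable. Point: on its axis, half-way up (17 mm); z up; starts upright on the ledge
- ramekin_b_centre (a point): the other small white ceramic ramekin, open on top, straight-sided: 58 mm wide, 34 mm high, wall 5 mm, flat 56 mm foot that rests on the rim of the other when stacked (two are 68 mm high). The two are alike and interchangeable. Point: on its axis, half-way up (17 mm); z up; starts upright on the ledge
- shaker_centre (a point): stainless steel grill salt shaker with a domed, perforated lid: round, 52 mm wide (lid collar 54 mm), 74 mm high, straight wall up to 50 mm. Point: on its axis, half-way up (37 mm over its foot); z up; starts upright on the ledge
- lighter_centre (a point): black plastic lighter lying flat on the ledge: handle 105 mm long, 28 wide, 20 thick; a steel nozzle 10 mm thick sticks out 55 mm at one end, a small orange press button 8 mm at the other. Point: centre of the black handle, 10 mm over its underside; x along it to the nozzle (tip 107 mm away, button's end 60 mm the other way), y across its width, z up
- board: dark wooden sauce board, fixed: 330 mm long (y), 130 deep (x), 22 high, three round paler recesses in a row, 76 mm wide, 5 deep (floors 17 mm above the ledge). Origin: centre of its underside; x away from the robot, y along it to the robot's left (turned up to 0.2 rad), z up. Recesses at y = +105 mm (left), 0 and -105 mm (right). Brass handles stick out 15 mm at its ends
- kitbox: open light-wood fire-tool box, fixed: outside 192 mm deep (x), 262 long (y), 45 high; walls and floor 6 mm, inside 180 x 250 mm. Origin: centre of its underside; x away from the robot, y along it to the robot's left (turned up to 0.2 rad), z up. The brush lies lengthwise in its far half (x over +20 mm); the near half (x -90 to 0 mm) is empty: the lighter's place
- brush: stainless steel grill brush lying loose in the far half of the fire-tool box, bristles down, along the box: 220 mm long, head 72 x 48 mm (56 at its scraper), 35 high, round handle 15 mm thick. Origin: its middle, at the box's floor; x along it to the handle's end, z up. It stays where it is
- cruet_centre (a point): green glass oil cruet with cork and small steel spout: round, 62 mm wide, 172 mm high, standing loose on the ledge. Point: on its axis, 70 mm over its foot. It stays where it is
- mate_centre (a point): brown mate gourd with steel rim and a steel straw leaning out: round, 74 mm at its widest, 80 mm high, 145 with the straw, which reaches 37 mm from the axis; standing loose on the ledge. Point: on its axis, 40 mm over its foot. It stays where it is
There are look-alikes about, which are no part of the job. There is more than one size of the part that bears lighter_centre; the job needs the larger. Of the things that look like the part that bears shaker_centre, the larger one is meant.

How it is judged:
At the end, for the whole second after the job is handed in: Jar, shaker and one ramekin stand in the middle, right and left recess (14 mm, 0.1 rad), the other ramekin on the first (12 mm); lighter flat on the floor of the box's near half (centre 12 to 82 mm from its middle line, 0.25 rad to its length); all released and at rest (x of jar_centre in the frame of board between -0.014 and 0.014 m and y of jar_centre in the frame of board between -0.014 and 0.014 m and z of jar_centre in the frame of board between 0.049 and 0.057 m and angle between each of jar_centre, shaker_centre's own z axis and vertical below 0.1 rad and x of shaker_centre in the frame of board between -0.014 and 0.014 m and y of shaker_centre in the frame of board between -0.119 and -0.091 m and z of shaker_centre in the frame of board between 0.05 and 0.058 m and ((x of ramekin_a_centre in the frame of board between -0.014 and 0.014 m and y of ramekin_a_centre in the frame of board between 0.091 and 0.119 m and z of ramekin_a_centre in the frame of board between 0.03 and 0.038 m and angle between ramekin_a_centre's own z axis and vertical below 0.1 rad and horizontal distance between ramekin_b_centre and ramekin_a_centre below 0.012 m and z of ramekin_b_centre in the frame of board between 0.063 and 0.073 m and angle between ramekin_b_centre's own z axis and vertical below 0.12 rad) or (x of ramekin_b_centre in the frame of board between -0.014 and 0.014 m and y of ramekin_b_centre in the frame of board between 0.091 and 0.119 m and z of ramekin_b_centre in the frame of board between 0.03 and 0.038 m and angle between ramekin_b_centre's own z axis and vertical below 0.1 rad and horizontal distance between ramekin_a_centre and ramekin_b_centre below 0.012 m and z of ramekin_a_centre in the frame of board between 0.063 and 0.073 m and angle between ramekin_a_centre's own z axis and vertical below 0.12 rad)) and x of lighter_centre in the frame of kitbox between -0.082 and -0.012 m and y of lighter_centre in the frame of kitbox between -0.1 and 0.1 m and z of lighter_centre in the frame of kitbox between 0.008 and 0.024 m and angle between lighter_centre's own z axis and vertical below 0.15 rad and angle between the x axis of lighter_centre and the y axis of kitbox, either way round below 0.25 rad and linear speed of each of jar, shaker, ramekin_a, ramekin_b, lighter below 0.02 m/s); the robot touches nothing.
It fails at once if the jar, a ramekin or the shaker is dropped or thrown (moves free of the fingers faster than 0.7 m/s, a fall of about 25 mm) ((linear speed of jar above 0.7 m/s and contact force between the fingers and jar below 0.05 N) or (linear speed of ramekin_a above 0.7 m/s and contact force between the fingers and ramekin_a below 0.05 N) or (linear speed of ramekin_b above 0.7 m/s and contact force between the fingers and ramekin_b below 0.05 N) or (linear speed of shaker above 0.7 m/s and contact force between the fingers and shaker below 0.05 N)).
It fails at once if the jar, a ramekin or the shaker is tipped over (more than 0.7 rad) (angle between any of jar_centre, ramekin_a_centre, ramekin_b_centre, shaker_centre's own z axis and vertical above 0.7 rad).
It fails at once if the oil cruet or the mate is pushed more than 30 mm from its place or tilted by more than 0.4 rad ((distance of cruet_centre from where it was at the start of the episode above 0.03 m or angle between cruet_centre's own z axis and vertical above 0.4 rad) or (distance of mate_centre from where it was at the start of the episode above 0.03 m or angle between mate_centre's own z axis and vertical above 0.4 rad)).
It fails at once if the grill brush is pushed more than 30 mm from its place in the box (distance of brush from where it was at the start of the episode above 0.03 m).
It also fails if it takes over 131 s, if anything falls off the work surface, if the arm or the gripper's body presses on something with over 40 N, if the wrist force passes 120 N, or if a joint passes its speed limit or range.

ROBOT

A 6-joint arm with a two-finger parallel gripper is mounted at the origin on the work surface. World frame = base frame: x ahead of the robot, y to its left, z up, the work surface at z = 0. Lengths are in m, angles in rad, forces in N, time in s.
With the tool pointing down it reaches from about 0.35 to 0.775 m from the base axis. Payload 7.3 kg.
Tool frame: the origin (TCP) lies at the very end of the fingers, on their centre line; the grasp point (between the pads) lies 19 mm behind it; z points along the fingers, x is the direction in which the jaws open and shut, and the axes are right-handed (so a half turn about z gives the same grasp; the last joint's range is limited). The gripper opens to 92 mm and grips with 3 to 60 N. Pads are 19 mm wide; open, the fingers measure 130 mm over their backs; the gripper's body (75 mm by 190 mm) begins 47 mm behind the grasp point.
Start: joints at [1.147, 0.342, 1.524, -0, 1.275, -0.146], TCP at [0.144, 0.505, 0.227] pointing down, gripper open.
Joint ranges: [-2.53, 2.53], [-0.77, 2.02], [0.04, 2.7], [-1, 4.14], [0.28, 2.66], [-3.11, 3.11]. Speed limits (rad/s): [2.57, 2.57, 3.14, 3.14, 3.14, 3.14].

INTERFACE

Orientations are given as [roll, pitch, yaw] about the fixed x, y, z axes, in that order (R = Rz(yaw) Ry(pitch) Rx(roll)).
In Python, from cell import robot, read_camera, nets gives the robot as it stands. The module is installed in compiled form; this text tells all that it offers.
- The arm moves only by the tool carry_out, never from a script. Its arguments are lists of equal length, an entry for each row: "translation": the shift along the tool's x, y, z in m, a list of three; "turn": the turn, a rotation vector about the tool's x, y, z in rad, a list of three; "gripper": the gripper's target within -1 to 1 (shut at 1, half-way at 0, fully open at -1). A call has 1 to 10 rows; each row shifts and turns the commanded pose from where the row before left it, along the tool's axes as they then stand; what a row does not reach is not made up. A row lasts 1/10 s, in which the tool goes at most 50 mm and 8.59 degrees, less where a joint would pass 70% of its speed; a pose out of reach is approached as far as the arm can. A call with a gripper value outside its range is refused whole. The fingers move at their own pace and stop on an object; "squeeze" is the grip in N (left out, the last holds). Time passes only in rows, so rows that do not move let the fingers close. It gives the time, the measured TCP pose, the force and the opening at its end, in the units of the state.
- robot.observe(): the state, without advancing time (a new reading comes with each control period).
- read_camera(name): name is "side" or "top" or "wrist"; returns a dict with "img" (480x640x3 uint8, red, green, blue), "fx", "fy", "cx", "cy" (pixels), "distortion" ([k1, k2, p1, p2, k3] as OpenCV has them; the pictures are not rectified), "world_from_camera" (4x4, takes a point from camera to world coordinates). Camera axes: x right, y down, z forward; pixel columns grow to the right and rows downward; lengths in m; the calibration is good to about 2 mm. A picture is of the moment at which its call begins. There is no depth.
- robot.hand_in(): hands the job in, once; it reports no verdict.
Trained networks look in a picture, given as the dict that the camera call returned (one of the last four; its "shot" number tells which), for a name from the list of things; names that differ only in an ending like _2 or _b are one class to them, and where a whole thing is asked for, a point or a joint stands for the part that bears it (a point fixed in the world has none). Each returns a list of dicts, best first, with "score" (0 to 1); they miss things now and then, are a little off and sometimes report something else, mostly with a low value. They report only what shows in the picture. A call takes as long as a camera call. They do not tell look-alikes from the thing itself.
- nets.regions_of(picture, name): "region" (480x640 bool, what is visible of it) and "pixel" ([column, row] in pixels, amid what is visible of it).
- nets.tip_of(picture, name): "pixel" ([column, row] in pixels: a listed point, or the origin of a listed thing).
The state is a dict: "time": time; "qpos": joint angles; "qvel": joint speeds; "joint_efforts": joint torques, N m; "tool_pos": TCP position; "tool_rot": TCP orientation; "contact_force": force on the tool from outside, world axes, zero at the start; "torque": the same for the moment, N m; "opening": finger opening in m.
Only numpy, scipy, OpenCV 4.12 (cv2) and the standard library are available. Lean on these libraries where they do the work, as an engineer would, in place of code of your own. Each camera call takes 0.05 s, during which the arm holds its last target. There are 200 camera calls.

## Working session

There is one attempt and no reset: what is moved stays moved. The work goes in short steps, Python scripts to look and compute and a tool call to move; the robot and the scene stay as the last step left them, time stands still between calls to the robot, and variables do not carry over. Pictures are saved under pics/ and viewed, about 12 in all and at most 16, crops included, and the job is handed in when it is done.

Besides the shell and the picture viewer there is one more tool, called after "Request:" as a command line: name --argument value ..., lists and objects as JSON in quotes. carry_out: Moves the arm, as the interface text tells. Its arguments: {"type":"object","properties":{"translation":{"type":"array","items":{"type":"array","items":{"type":"number"}}},"turn":{"type":"array","items":{"type":"array","items":{"type":"number"}}},"gripper":{"type":"array","items":{"type":"number"}},"squeeze":{"type":"number"}},"required":["translation","turn","gripper"]}

```bash
mkdir -p pics
cat > h.py <<'E'
import numpy as np, cv2, json
from cell import robot, read_camera, nets
def ray(p,px):
    K=np.array([[p['fx'],0,p['cx']],[0,p['fy'],p['cy']],[0,0,1.]])
    u=cv2.undistortPoints(np.array([[px]],float),K,np.array(p['distortion'],float))[0,0]
    T=np.array(p['world_from_camera']); d=T[:3,:3]@np.array([u[0],u[1],1]); return T[:3,3],d/np.linalg.norm(d)
def atz(p,px,z):
    o,d=ray(p,px); return o+d*(z-o[2])/d[2]
def tri(rs):
    A=np.zeros((3,3));b=np.zeros(3)
    for o,d in rs:
        M=np.eye(3)-np.outer(d,d);A+=M;b+=M@o
    x=np.linalg.solve(A,b); return x,max(np.linalg.norm(np.cross(x-o,d)) for o,d in rs)
def proj(p,X):
    K=np.array([[p['fx'],0,p['cx']],[0,p['fy'],p['cy']],[0,0,1.]]);T=np.linalg.inv(np.array(p['world_from_camera']))
    return cv2.projectPoints(np.array([X],float),cv2.Rodrigues(T[:3,:3])[0],T[:3,3],K,np.array(p['distortion'],float))[0][0,0]
def save(n,im): cv2.imwrite('pics/'+n,im[...,::-1])
E
python3 - <<'E'
from h import *
H=dict(jar_centre=.036,ramekin_a_centre=.017,shaker_centre=.037,lighter_centre=.01,board=0,kitbox=0,brush=.006,cruet_centre=.07,mate_centre=.04)
for c in ('top','side'):
    p=read_camera(c); save(c+'0.png',p['img']); print(c,np.round(np.array(p['world_from_camera'])[:3,3],3))
    for n,z in H.items():
        for r in nets.tip_of(p,n)[:4]:
            if r['score']>.2: print(n,round(r['score'],2),np.round(r['pixel']),np.round(atz(p,r['pixel'],z),3))
s=robot.observe();print(s)
p=read_camera('wrist');print(np.round(p['world_from_camera'],3))
E
```

```text
top [0.343 0.012 1.104]
jar_centre 0.96 [267. 269.] [0.404 0.148 0.036]
ramekin_a_centre 0.69 [508. 216.] [ 0.517 -0.418  0.017]
ramekin_a_centre 0.38 [406. 180.] [ 0.608 -0.18   0.017]
shaker_centre 0.67 [390. 262.] [ 0.413 -0.131  0.037]
shaker_centre 0.62 [413. 304.] [ 0.317 -0.178  0.037]
shaker_centre 0.36 [333. 251.] [ 0.441 -0.003  0.037]
lighter_centre 0.9 [338. 249.] [ 0.447 -0.015  0.01 ]
lighter_centre 0.79 [497. 355.] [ 0.193 -0.376  0.01 ]
board 0.83 [407. 180.] [ 0.612 -0.185  0.   ]
board 0.71 [392. 263.] [ 0.413 -0.141  0.   ]
board 0.36 [510. 220.] [ 0.509 -0.428  0.   ]
kitbox 0.78 [248. 184.] [0.609 0.197 0.   ]
kitbox 0.23 [268. 265.] [0.415 0.15  0.   ]
brush 0.56 [245. 159.] [0.67  0.202 0.006]
cruet_centre 0.64 [460. 284.] [ 0.358 -0.278  0.07 ]
mate_centre 0.7 [213. 293.] [0.353 0.272 0.04 ]
side [ 0.145 -0.92   0.874]
jar_centre 0.9 [289. 228.] [0.411 0.146 0.036]
ramekin_a_centre 0.74 [429. 404.] [ 0.516 -0.422  0.017]
shaker_centre 0.57 [328. 302.] [ 0.42  -0.134  0.037]
lighter_centre 0.88 [321. 270.] [ 0.446 -0.003  0.01 ]
lighter_centre 0.63 [255. 432.] 
[... 448 characters left out ...]
397678e-05,
        1.27538555e+00, -1.46001874e-01]), 'qvel': array([ 0.0003239 , -0.00052863,  0.00017694, -0.00098522, -0.00113056,
       -0.00023243]), 'joint_efforts': array([-1.11303740e-03, -4.31128657e+01, -2.44480795e+01,  7.19323265e-02,
        4.81591397e-02,  2.57607797e-05]), 'tool_pos': array([0.14394904, 0.50490637, 0.2267514 ]), 'tool_rot': array([ 3.14158383e+00, -1.29286761e-04,  1.29302164e+00]), 'contact_force': array([-0.72639153,  0.17429667, -0.43212409]), 'torque': array([-0.01548706,  0.07765538, -0.03588188]), 'opening': 0.09146277298940036}
[[ 0.273  0.915  0.298  0.063]
 [ 0.962 -0.26  -0.084  0.527]
 [ 0.     0.31  -0.951  0.385]
 [ 0.     0.     0.     1.   ]]
```

View pics/top0.png

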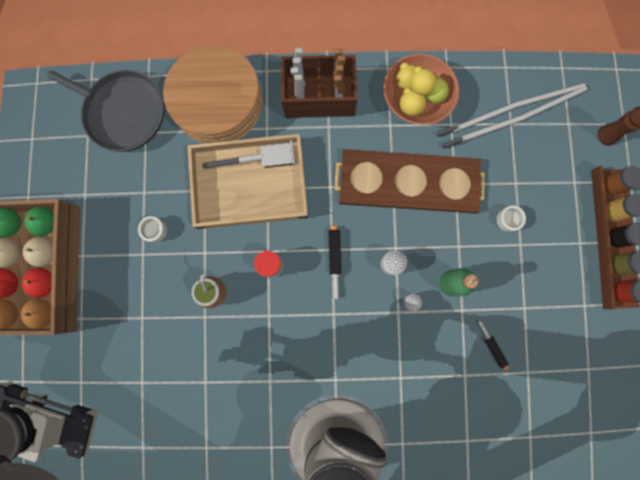

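View pics/side0.png

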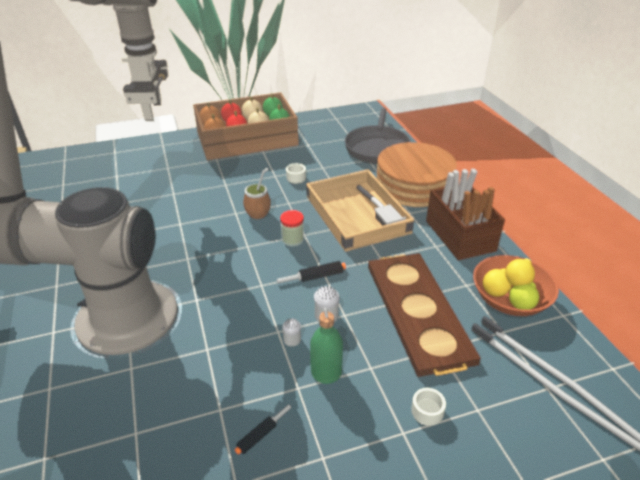

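Top view: the ramekins are at (151,229) and (511,218), the jar at (267,264), the box around (248,182) and the board recesses at (367,177), (411,180) and (455,184). There are two pairs of look-alikes:
- **Shakers:** (393,263) and (413,302). The first is larger, so it is the one meant.
- **Lighters:** (335,255) and (493,345). The first is larger, so it is the one meant.

The side view agrees. I'll measure and confirm in one crop.

Run:
```python
from h import *
P={c:read_camera(c) for c in('top','side')}
t=P['top'];s=P['side']
save('crop0.png',cv2.resize(t['img'][215:380,310:530],None,fx=3.5,fy=3.5,interpolation=cv2.INTER_CUBIC))
# recesses: pale blobs within board area
hint={'recL':(.625,-.085),'recM':(.612,-.185),'recR':(.6,-.29)}
for c,p in P.items():
    hsv=cv2.cvtColor(p['img'],cv2.COLOR_RGB2HSV)
    m=((hsv[...,2]>150)&(hsv[...,0]<25)&(hsv[...,1]>60)).astype(np.uint8)
    n,l,st,ce=cv2.connectedComponentsWithStats(m)
    for i in range(1,n):
        if 250<st[i,4]<1500:
            w=atz(p,ce[i],.017)
            if .5<w[0]<.72 and -.36<w[1]<0: print(c,'recess',ce[i].round(1),st[i],w.round(4))
# heights by triangulating tips
T={n:{c:[(np.array(r['pixel']),r['score']) for r in nets.tip_of(p,n) if r['score']>.15] for c,p in P.items()} for n in('jar_centre','ramekin_a_centre','shaker_centre','lighter_centre','board','cruet_centre','mate_centre')}
for n,d in T.items():
    for a,sa in d['top']:
        for b,sb in d['side']:
            X,e=tri([ray(t,a),ray(s,b)])
            if e<.012: print(n,a.round(),b.round(),X.round(4),round(e,4))
for n in('shaker_centre','lighter_centre','ramekin_a_centre','kitbox','brush'):
    for c,p in P.items():
      for r in nets.regions_of(p,n):
        if r['score']>.2:
            (cc,wh,an)=cv2.minAreaRect(np.argwhere(r['region'])[:,::-1].astype(np.float32)); bp=cv2.boxPoints((cc,wh,an))
            print(n,c,round(r['score'],2),np.round(r['pixel']),r['region'].sum(),np.round(wh), [atz(p,q,.045 if n=='kitbox' else .02)[:2].round(3).tolist() for q in bp] if n in('kitbox','lighter_centre') and c=='top' else '')
```

```text
top recess [366.4 177.3] [352 162  30  32 749] [ 0.6154 -0.0855  0.017 ]
top recess [410.6 180.3] [396 165  30  32 745] [ 0.606  -0.1896  0.017 ]
top recess [454.6 183.4] [440 168  30  32 736] [ 0.5966 -0.2943  0.017 ]
side recess [402.4 274.4] [386 264  34  22 561] [ 0.6189 -0.0856  0.017 ]
side recess [418.8 306.2] [401 294  36  25 688] [ 0.609  -0.1905  0.017 ]
side recess [437.6 342.5] [419 329  38  28 841] [ 0.5993 -0.2952  0.017 ]
jar_centre [266. 268.] [291. 227.] [0.4117 0.1482 0.0364] 0.0061
ramekin_a_centre [508. 217.] [430. 406.] [ 0.5156 -0.4209  0.0117] 0.0016
shaker_centre [393. 263.] [326. 302.] [ 0.4117 -0.1379  0.0407] 0.0016
shaker_centre [415. 305.] [289. 330.] [ 0.316  -0.1834  0.0368] 0.0015
lighter_centre [335. 250.] [321. 270.] [ 0.446  -0.008   0.0125] 0.0001
lighter_centre [496. 354.] [256. 432.] [ 0.1999 -0.3727  0.0118] 0.0044
board [408. 181.] [420. 309.] [ 0.6108 -0.1879  0.0042] 0.0041
cruet_centre [458. 284.] [325. 347.] [ 0.3617 -0.275   0.0683] 0.0026
mate_centre [210. 293.] [258. 203.] [0.3566 0.2779 0.0363] 0.0048
shaker_centre top 0.92 [392. 262.] 
[... 389 characters left out ...]
, -0.327], [0.28, -0.349], [0.168, -0.4], [0.158, -0.378]]
lighter_centre side 0.93 [318. 269.] 614 [12. 69.] 
lighter_centre side 0.6 [261. 432.] 702 [13. 70.] 
lighter_centre side 0.5 [329. 297.] 617 [24. 33.] 
ramekin_a_centre top 0.84 [510. 220.] 533 [25. 26.] 
ramekin_a_centre top 0.39 [270. 158.] 1087 [23. 92.] 
ramekin_a_centre side 0.73 [430. 406.] 1009 [37. 32.] 
kitbox top 0.8 [242. 186.] 8521 [ 84. 115.] [[0.697, 0.337], [0.715, 0.068], [0.517, 0.053], [0.498, 0.315]]
kitbox side 0.68 [356. 207.] 4937 [75. 98.] 
kitbox side 0.65 [381. 212.] 561 [55. 21.] 
kitbox side 0.5 [255. 200.] 850 [48. 27.] 
brush top 0.91 [270. 157.] 1078 [23. 91.] 
brush side 0.75 [381. 212.] 551 [59. 20.]
```

View pics/crop0.png

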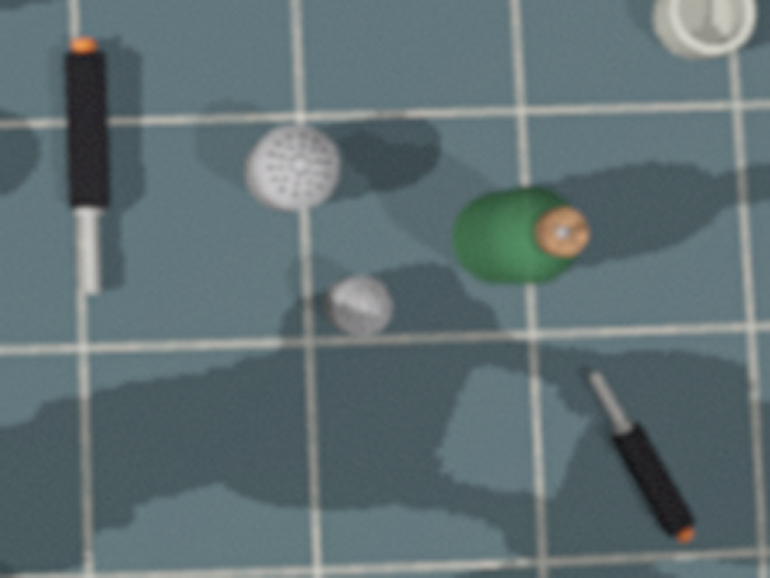

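The crop confirms the larger shaker at crop (293,167) and the larger lighter at crop (87,130), nozzle towards the robot. I'll start with the lighter.

Request:
carry_out --translation '[[0, 0, 0], [0, 0, 0], [-0.0432, 0.0241, 0], [-0.0432, 0.0241, 0], [-0.0432, 0.0241, 0], [-0.0432, 0.0241, 0], [-0.0432, 0.0241, 0], [-0.0432, 0.0241, 0], [-0.0432, 0.0241, 0], [-0.0432, 0.0241, 0]]' --turn '[[0, 0, -0.148], [0, 0, -0.148], [0, 0, 0], [0, 0, 0], [0, 0, 0], [0, 0, 0], [0, 0, 0], [0, 0, 0], [0, 0, 0], [0, 0, 0]]' --gripper '[-1, -1, -1, -1, -1, -1, -1, -1, -1, -1]' --squeeze 25

```text
time: 3.35
tool_pos: [0.3437, 0.1611, 0.2271]
tool_rot: [3.14, -0.0, 1.589]
contact_force: [2.0, 1.8, -0.0]
opening: 0.0918
```

Request:
carry_out --translation '[[-0.0432, 0.0241, 0.01], [-0.0432, 0.0241, 0.01], [-0.0432, 0.0241, 0.01], [-0.0432, 0.0241, 0.01], [0, 0, 0], [0, 0, 0]]' --turn '[[0, 0, 0], [0, 0, 0], [0, 0, 0], [0, 0, 0], [0, 0, 0], [0, 0, 0]]' --gripper '[-1, -1, -1, -1, -1, -1]'

```text
time: 3.95
tool_pos: [0.4415, -0.0074, 0.1866]
tool_rot: [-3.14, -0.001, 1.586]
contact_force: [-0.4, 0.4, -0.1]
opening: 0.0917
```

```bash
cat >> h.py <<'E'
def delta(x,y,z,psi):
    s=robot.observe(); p=np.array(s['tool_pos']); y0=s['tool_rot'][2]; c,q=np.cos(psi),np.sin(psi)
    d=np.array([x,y,z])-p
    print('turn first z by',round((y0-psi+np.pi)%(2*np.pi)-np.pi,3),'then tool shift',np.round([c*d[0]+q*d[1],q*d[0]-c*d[1],-d[2]],4))
def stat():
    s=robot.observe(); print('t',round(s['time'],2),'pos',s['tool_pos'].round(4),'rot',s['tool_rot'].round(3),'F',s['contact_force'].round(2),'op',round(s['opening'],4))
E
python3 - <<'E'
from h import *
stat()
p=read_camera('wrist');save('w1.png',p['img'])
for r in nets.tip_of(p,'lighter_centre'): print(r['score'],r['pixel'],atz(p,r['pixel'],.01))
for r in nets.regions_of(p,'lighter_centre'):
    cc,wh,an=cv2.minAreaRect(np.argwhere(r['region'])[:,::-1].astype(np.float32)); print(r['score'],wh,[atz(p,q,.01).round(4).tolist() for q in cv2.boxPoints((cc,wh,an))])
hsv=cv2.cvtColor(p['img'],cv2.COLOR_RGB2HSV)
E
```

```text
t 3.95 pos [ 0.4415 -0.0074  0.1866] rot [-3.140e+00 -1.000e-03  1.586e+00] F [-0.44  0.42 -0.07] op 0.0917
0.98 [317.4, 210.8] [ 0.4426674  -0.00759123  0.01      ]
0.6 (194.0, 34.0) [[0.3373, -0.0217, 0.01], [0.3368, 0.0055, 0.01], [0.5051, 0.0106, 0.01], [0.5056, -0.0207, 0.01]]
```

View pics/w1.png

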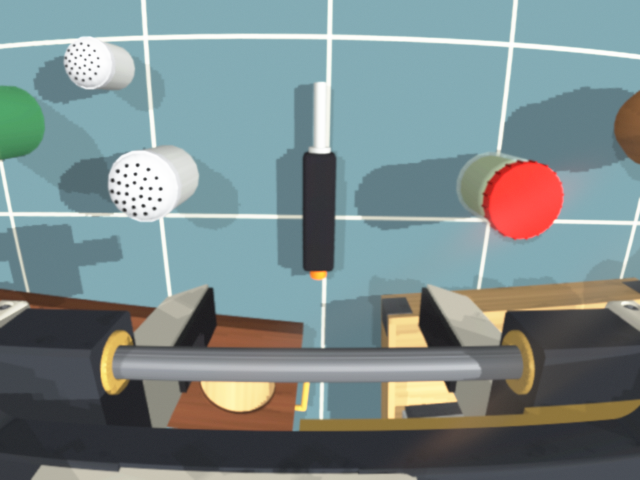

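Lighter at (319,210), straight between the jaws, with jar and shaker to either side and clear of the gripper.

Request:
carry_out --translation '[[0, 0.001, 0.045], [0, 0, 0.045], [0, 0, 0.045], [0, 0, 0.03], [0, 0, 0.0165], [0, 0, 0], [0, 0, 0], [0, 0, 0], [0, 0, 0], [0, 0, 0]]' --turn '[[0, 0, 0], [0, 0, 0], [0, 0, 0], [0, 0, 0], [0, 0, 0], [0, 0, 0], [0, 0, 0], [0, 0, 0], [0, 0, 0], [0, 0, 0]]' --gripper '[-1, -1, -1, -1, -1, -1, 1, 1, 1, 1]'

```text
time: 5.1
tool_pos: [0.4432, -0.0065, 0.0065]
tool_rot: [3.14, 0.0, 1.589]
contact_force: [-0.3, -0.5, -0.2]
opening: 0.0646
```

Request:
carry_out --translation '[[0, 0, 0], [0, 0, 0], [0, 0, -0.03], [0, 0, -0.05], [0, 0, -0.05], [0, 0, -0.02], [0, 0, 0]]' --turn '[[0, 0, 0], [0, 0, 0], [0, 0, 0], [0, 0, 0], [0, 0, 0], [0, 0, 0], [0, 0, 0]]' --gripper '[1, 1, 1, 1, 1, 1, 1]'

```text
time: 5.8
tool_pos: [0.4445, -0.0069, 0.1587]
tool_rot: [3.135, 0.001, 1.589]
contact_force: [-0.2, 0.5, -0.6]
opening: 0.0085
```

Run:
```python
from h import *
stat()
# kitbox geometry: fit model rim corners/edges to top image: outer rim corners from light-wood mask
p=read_camera('top'); s=read_camera('side')
for r in nets.regions_of(p,'kitbox')[:1]:
    m=r['region'].astype(np.uint8)
    c=max(cv2.findContours(m,cv2.RETR_EXTERNAL,cv2.CHAIN_APPROX_NONE)[0],key=cv2.contourArea)
    w=np.array([atz(p,q[0],.045)[:2] for q in c])
    # fit rectangle .192x.262 by pose
    from scipy.optimize import least_squares
    def res(v):
        a=v[2];R=np.array([[np.cos(a),-np.sin(a)],[np.sin(a),np.cos(a)]]);q=np.abs((w-v[:2])@R)-[.096,.131]
        return np.where((q>0).all(1),np.hypot(*q.T),q.max(1))
    f=least_squares(res,[.607,.193,.07],loss='soft_l1',f_scale=.003); print('box',f.x.round(4),np.abs(res(f.x)).mean())
for n in ('brush','kitbox'):
  for c in (p,s):
    for r in nets.tip_of(c,n)[:2]: print(n,r['score'],atz(c,r['pixel'],.006 if n=='brush' else 0).round(3))
a=f.x[2]; 
for bx,by in((-.047,-.023),): t=f.x[:2]+np.array([np.cos(a)*bx-np.sin(a)*by,np.sin(a)*bx+np.cos(a)*by]); print(t); delta(t[0],t[1],.13,a)
save('box.png',cv2.resize(p['img'][120:300,160:420],None,fx=3,fy=3,interpolation=cv2.INTER_CUBIC))
```

```text
t 5.8 pos [ 0.4445 -0.0069  0.1587] rot [3.135e+00 1.000e-03 1.589e+00] F [-0.19  0.53 -0.59] op 0.0085
box [0.6073 0.1931 0.0783] 0.003944380062608119
brush 0.92 [0.663 0.199 0.006]
brush 0.64 [0.66  0.187 0.006]
kitbox 0.95 [0.603 0.201 0.   ]
kitbox 0.67 [0.621 0.191 0.   ]
[0.56219348 0.1665018 ]
turn first z by 1.511 then tool shift [ 0.1334 -0.163   0.0244]
```

View pics/box.png

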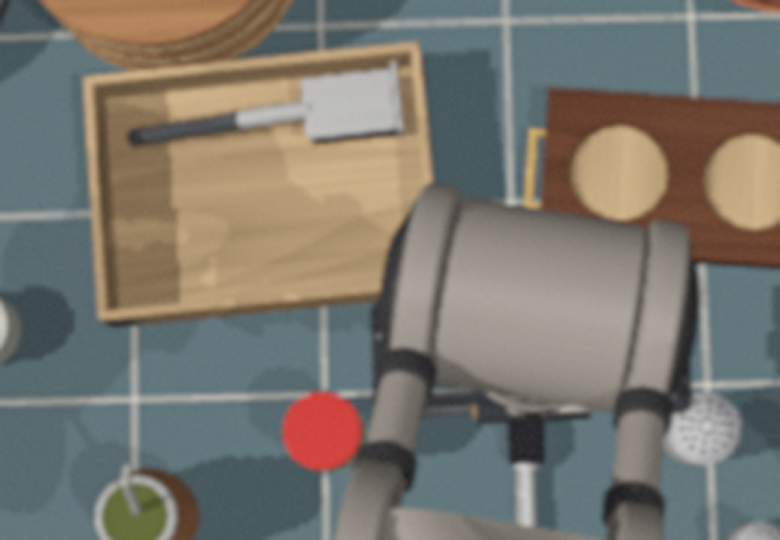

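The fingers need about 1 s to close (~70 mm/s) and I lifted too early. The lighter is still lying on the ledge, its nozzle at crop (525,490). I'll reopen and go down again.

Request:
carry_out --translation '[[0, 0, 0], [0, 0, 0], [0, 0, 0], [0, 0, 0], [0, 0, 0], [0, 0, 0], [0, 0, 0]]' --turn '[[0, 0, 0], [0, 0, 0], [0, 0, 0], [0, 0, 0], [0, 0, 0], [0, 0, 0], [0, 0, 0]]' --gripper '[-0.4, -0.4, -0.4, -0.4, -0.4, -0.4, -0.4]'

```text
time: 6.85
tool_pos: [0.4426, -0.0065, 0.1556]
tool_rot: [3.141, -0.0, 1.589]
contact_force: [0.6, -0.0, -1.2]
opening: 0.0518
```

Run:
```python
from h import *
stat()
p=read_camera('wrist')
for r in nets.tip_of(p,'lighter_centre'): print(r['score'],r['pixel'],atz(p,r['pixel'],.01))
for r in nets.regions_of(p,'lighter_centre'):
    cc,wh,an=cv2.minAreaRect(np.argwhere(r['region'])[:,::-1].astype(np.float32)); print(r['score'],wh,[atz(p,q,.01).round(4).tolist() for q in cv2.boxPoints((cc,wh,an))])
```

```text
t 6.85 pos [ 0.4426 -0.0065  0.1556] rot [ 3.141 -0.     1.589] F [ 0.6  -0.03 -1.2 ] op 0.0518
0.56 [317.2, 218.5] [ 0.44245107 -0.00708928  0.01      ]
0.91 (214.0, 37.0) [[0.3371, -0.0216, 0.01], [0.3366, 0.0052, 0.01], [0.5067, 0.0109, 0.01], [0.5073, -0.0204, 0.01]]
```

Lighter undisturbed.

Request:
carry_out --translation '[[0, 0, 0.045], [0, 0, 0.045], [0, 0, 0.035], [0, 0, 0.0265], [0, 0, 0], [0, 0, 0], [0, 0, 0], [0, 0, 0], [0, 0, 0], [0, 0, 0]]' --turn '[[0, 0, 0], [0, 0, 0], [0, 0, 0], [0, 0, 0], [0, 0, 0], [0, 0, 0], [0, 0, 0], [0, 0, 0], [0, 0, 0], [0, 0, 0]]' --gripper '[-0.4, -0.4, -0.4, -0.4, -0.4, 1, 1, 1, 1, 1]'

```text
time: 8.0
tool_pos: [0.4428, -0.0066, 0.0045]
tool_rot: [3.141, 0.0, 1.589]
contact_force: [1.1, -0.7, -0.2]
opening: 0.0292
```

Request:
carry_out --translation '[[0, 0, 0], [0, 0, 0], [0, 0, 0], [0, 0, 0]]' --turn '[[0, 0, 0], [0, 0, 0], [0, 0, 0], [0, 0, 0]]' --gripper '[1, 1, 1, 1]'

```text
time: 8.4
tool_pos: [0.4428, -0.0065, 0.0044]
tool_rot: [3.141, 0.0, 1.589]
contact_force: [-0.8, 0.3, 5.8]
opening: 0.0279
```

Request:
carry_out --translation '[[0, 0, -0.03], [0, 0, -0.045], [0, 0, -0.045], [0, 0, 0], [0, 0, 0], [0, 0, 0], [0, 0, 0], [0, 0, 0], [0, 0, 0], [0, 0, 0]]' --turn '[[0, 0, 0], [0, 0, 0.148], [0, 0, 0.148], [0, 0, 0.148], [0, 0, 0.148], [0, 0, 0.148], [0, 0, 0.148], [0, 0, 0.148], [0, 0, 0.148], [0, 0, 0.148]]' --gripper '[1, 1, 1, 1, 1, 1, 1, 1, 1, 1]'

```text
time: 9.4
tool_pos: [0.4423, -0.0065, 0.1238]
tool_rot: [-3.141, 0.001, 0.251]
contact_force: [-0.5, 0.1, -0.1]
opening: 0.0274
```

Request:
carry_out --translation '[[0, 0, 0], [0, 0, 0], [0.032, -0.038, 0], [0.032, -0.038, 0], [0.032, -0.038, 0], [0.032, -0.038, 0], [0, 0, 0], [0, 0, 0]]' --turn '[[0, 0, 0.148], [0, 0, 0.031], [0, 0, 0], [0, 0, 0], [0, 0, 0], [0, 0, 0], [0, 0, 0], [0, 0, 0]]' --gripper '[1, 1, 1, 1, 1, 1, 1, 1]'

```text
time: 10.2
tool_pos: [0.5579, 0.1558, 0.123]
tool_rot: [3.141, 0.002, 0.08]
contact_force: [-0.3, 0.1, -0.2]
opening: 0.0279
```

Run:
```python
from h import *
stat(); delta(.562,.1665,.011,.078)
p=read_camera('wrist'); save('w2.png',p['img'])
```

```text
t 10.2 pos [0.5579 0.1558 0.123 ] rot [3.141e+00 2.000e-03 8.000e-02] F [-0.33  0.09 -0.23] op 0.0279
turn first z by 0.002 then tool shift [ 0.0049 -0.0104  0.112 ]
```

View pics/w2.png

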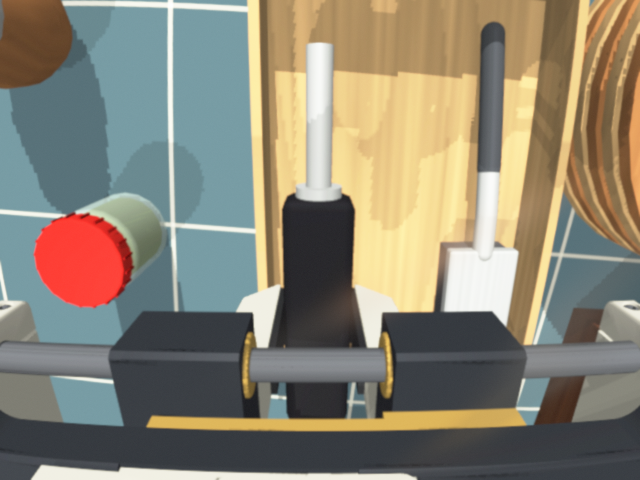

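Lighter held straight at (320,250), parallel to the box's walls and left of the brush at (480,250). Lowering.

Request:
carry_out --translation '[[0.005, -0.0105, 0], [0, 0, 0.04], [0, 0, 0.035], [0, 0, 0.025], [0, 0, 0.008], [0, 0, 0.0035], [0, 0, 0], [0, 0, 0], [0, 0, 0], [0, 0, 0]]' --turn '[[0, 0, 0], [0, 0, 0], [0, 0, 0], [0, 0, 0], [0, 0, 0], [0, 0, 0], [0, 0, 0], [0, 0, 0], [0, 0, 0], [0, 0, 0]]' --gripper '[1, 1, 1, 1, 1, 1, 1, 0.2, 0.2, 0.2]'

```text
time: 11.25
tool_pos: [0.5632, 0.1659, 0.0136]
tool_rot: [-3.141, -0.002, 0.078]
contact_force: [-0.2, -0.4, -0.3]
opening: 0.0364
```

Request:
carry_out --translation '[[0, 0, 0], [0, 0, -0.03], [0, 0, -0.05], [0, 0, -0.05], [0, 0, 0]]' --turn '[[0, 0, 0], [0, 0, 0], [0, 0, 0], [0, 0, 0], [0, 0, 0]]' --gripper '[0.2, 0.2, 0.2, -1, -1]'

```text
time: 11.75
tool_pos: [0.5666, 0.1666, 0.1503]
tool_rot: [-3.14, -0.014, 0.078]
contact_force: [0.5, 0.5, 0.6]
opening: 0.0483
```

Run:
```python
from h import *
stat()
p=read_camera('wrist')
for n,z in(('lighter_centre',.016),('jar_centre',.036)):
  for r in nets.tip_of(p,n)[:2]: print(n,r['score'],r['pixel'],atz(p,r['pixel'],z).round(4))
t=read_camera('top')
for n,z in(('lighter_centre',.016),('jar_centre',.036),('brush',.006)):
  for r in nets.tip_of(t,n)[:2]: print('top',n,r['score'],r['pixel'],atz(t,r['pixel'],z).round(4))
```

```text
t 11.75 pos [0.5666 0.1666 0.1503] rot [-3.14  -0.014  0.078] F [0.55 0.54 0.61] op 0.0483
lighter_centre 0.96 [310.1, 226.4] [0.5638 0.1633 0.016 ]
jar_centre 0.63 [113.8, 245.8] [0.4191 0.1435 0.036 ]
top lighter_centre 0.72 [496.4, 350.4] [ 0.2045 -0.3722  0.016 ]
top lighter_centre 0.56 [261.1, 200.0] [0.5672 0.1632 0.016 ]
top jar_centre 0.75 [267.7, 268.8] [0.4043 0.1467 0.036 ]
```

Lighter lies in place. Next the jar.

Request:
carry_out --translation '[[0, 0, 0], [-0.0385, 0.005, 0], [-0.0385, 0.005, 0], [-0.0385, 0.005, 0], [-0.0385, 0.005, 0], [0, 0, 0], [0, 0, 0]]' --turn '[[0, 0, 0.078], [0, 0, 0], [0, 0, 0], [0, 0, 0], [0, 0, 0], [0, 0, 0], [0, 0, 0]]' --gripper '[-1, -1, -1, -1, -1, -1, -1]'

```text
time: 12.8
tool_pos: [0.4084, 0.1459, 0.1425]
tool_rot: [-3.142, -0.0, 0.0]
contact_force: [0.3, -0.5, 0.5]
opening: 0.0919
```

```bash
cat >> h.py <<'E'
def redcap(p,z=.072):
    hsv=cv2.cvtColor(p['img'],cv2.COLOR_RGB2HSV); m=(((hsv[...,0]<6)|(hsv[...,0]>174))&(hsv[...,1]>190)&(hsv[...,2]>120)).astype(np.uint8)
    n,l,st,ce=cv2.connectedComponentsWithStats(m)
    return [(st[i].tolist(),ce[i].round(1),atz(p,ce[i],z).round(4)) for i in range(1,n) if st[i,4]>150]
E
python3 - <<'E'
from h import *
stat()
for c in('wrist','top'):
    p=read_camera(c); print(c,redcap(p))
    for r in nets.tip_of(p,'jar_centre')[:2]: print(r['score'],atz(p,r['pixel'],.036).round(4))
E
```

```text
t 12.8 pos [0.4084 0.1459 0.1425] rot [-3.142 -0.     0.   ] F [ 0.31 -0.48  0.48] op 0.0919
wrist [([286, 208, 91, 88, 6121], array([331.3, 251.5]), array([0.4176, 0.1454, 0.072 ]))]
top []
0.48 [0.4063 0.136  0.036 ]
```

Request:
carry_out --translation '[[0.005, 0, 0.03], [0, 0, 0.04], [0, 0, 0.035], [0, 0, 0.0225], [0, 0, 0], [0, 0, 0], [0, 0, 0], [0, 0, 0], [0, 0, 0], [0, 0, 0]]' --turn '[[0, 0, 0], [0, 0, 0], [0, 0, 0], [0, 0, 0], [0, 0, 0], [0, 0, 0], [0, 0, 0], [0, 0, 0], [0, 0, 0], [0, 0, 0]]' --gripper '[-1, -1, -1, -1, -1, 1, 1, 1, 1, 1]'

```text
time: 14.0
tool_pos: [0.4148, 0.146, 0.016]
tool_rot: [-3.141, -0.003, 0.0]
contact_force: [0.6, 1.4, 4.7]
opening: 0.057
```

Request:
carry_out --translation '[[0, 0, 0], [0, 0, 0], [0, 0, 0], [0, 0, 0]]' --turn '[[0, 0, 0], [0, 0, 0], [0, 0, 0], [0, 0, 0]]' --gripper '[1, 1, 1, 1]'

```text
time: 14.4
tool_pos: [0.4148, 0.146, 0.0159]
tool_rot: [-3.141, -0.003, 0.0]
contact_force: [1.3, 0.1, 6.7]
opening: 0.0574
```

Run:
```python
from h import *
stat()
p=read_camera('wrist'); print(redcap(p)); save('w3.png',p['img'])
for r in nets.tip_of(p,'jar_centre')[:2]: print(r['score'],atz(p,r['pixel'],.036).round(4))
```

```text
t 14.4 pos [0.4148 0.146  0.0159] rot [-3.141e+00 -3.000e-03  0.000e+00] F [1.3  0.13 6.67] op 0.0574
[([237, 299, 161, 48, 4583], array([314.5, 329.4]), array([0.414 , 0.1672, 0.072 ])), ([228, 383, 178, 35, 5916], array([317.4, 399.7]), array([0.4149, 0.1412, 0.072 ]))]
```

View pics/w3.png

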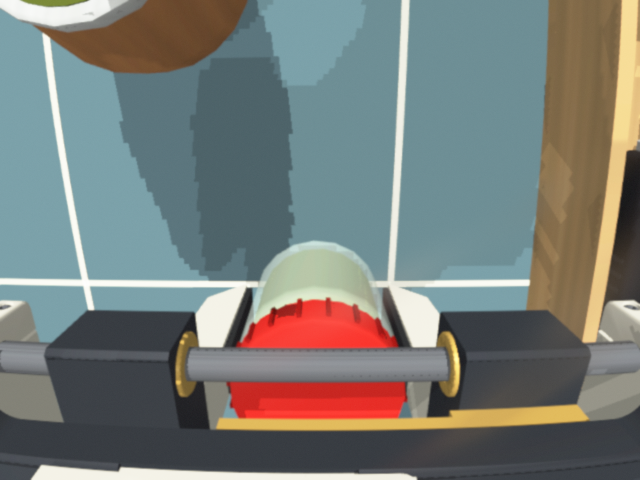

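Jar held between the pads. Its foot edge is at row 242, and the cap is widest at about row 385. I'll compute the offset along the pads.

Run:
```python
from h import *
p=read_camera('wrist')
for z in(0,.003): print(atz(p,[317,242],z)-[0,.029,0])
for y in(.142,.146,.150):
    print(y,proj(p,[.4148,y+.029,.001]).round(1),proj(p,[.4148,y+.0285,.058]).round(1),proj(p,[.4148+.0285,y,.072]).round(1))
```

```text
[0.41508567 0.14118831 0.        ]
[0.41507114 0.14220354 0.003     ]
0.142 [316.4 241. ] [316.9 298. ] [405.7 396.9]
0.146 [316.4 232.8] [316.9 286.9] [406.8 386.8]
0.15 [316.4 224.4] [316.9 275.5] [407.9 376.4]
```

Request:
carry_out --translation '[[0, 0, -0.02], [0, 0, -0.04], [0, 0, -0.04], [0.0241, 0.0414, 0], [0.0241, 0.0414, 0], [0.0241, 0.0414, 0], [0.0241, 0.0414, 0], [0.0241, 0.0414, 0], [0.0241, 0.0414, 0], [0.0241, 0.0414, 0]]' --turn '[[0, 0, 0], [0, 0, 0], [0, 0, 0], [0, 0, 0], [0, 0, 0], [0, 0, 0], [0, 0, 0], [0, 0, 0], [0, 0, 0], [0, 0, 0]]' --gripper '[1, 1, 1, 1, 1, 1, 1, 1, 1, 1]'

```text
time: 15.55
tool_pos: [0.5821, -0.1455, 0.1143]
tool_rot: [-3.14, 0.002, -0.0]
contact_force: [1.2, 0.3, -2.5]
opening: 0.0577
```

Request:
carry_out --translation '[[0.0241, 0.0414, 0], [0, 0, 0], [0, 0, 0]]' --turn '[[0, 0, 0], [0, 0, 0], [0, 0, 0]]' --gripper '[1, 1, 1]'

```text
time: 15.85
tool_pos: [0.6054, -0.1859, 0.1135]
tool_rot: [-3.14, 0.003, -0.002]
contact_force: [-0.6, 0.6, -2.5]
opening: 0.0573
```

Run:
```python
from h import *
stat(); delta(.6075,-.1855,.033,0)
p=read_camera('wrist')
hsv=cv2.cvtColor(p['img'],cv2.COLOR_RGB2HSV)
m=((hsv[...,2]>170)&(hsv[...,0]<25)&(hsv[...,0]>8)&(hsv[...,1]>60)).astype(np.uint8)
n,l,st,ce=cv2.connectedComponentsWithStats(m)
for i in range(1,n):
    if st[i,4]>1500: print(st[i],ce[i],atz(p,ce[i],.017).round(4))
save('w4.png',p['img'])
```

```text
t 15.85 pos [ 0.6054 -0.1859  0.1135] rot [-3.14e+00  3.00e-03 -2.00e-03] F [-0.58  0.6  -2.49] op 0.0573
turn first z by -0.002 then tool shift [ 0.0021 -0.0004  0.0805]
[  274    24   124   120 11786] [335.82038011  82.11683353] [ 0.6171 -0.0861  0.017 ]
[ 517  176  123  134 1658] [563.39806996 242.55186972] [ 0.7796 -0.1895  0.017 ]
[ 265  191  111   77 4972] [321.56536605 224.54384553] [ 0.6086 -0.1765  0.017 ]
[ 216  405  374   26 5087] [416.53312365 420.48908984] [ 0.6871 -0.3437  0.017 ]
```

View pics/w4.png

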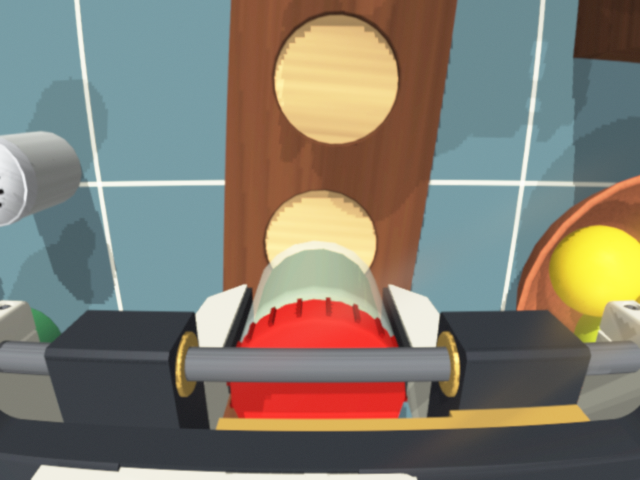

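Left recess at (336,82) reads (.617,-.086), agreeing with the first measurement; the middle recess is right below the jar.

Request:
carry_out --translation '[[0.002, 0, 0.03], [0, 0, 0.03], [0, 0, 0.012], [0, 0, 0.004], [0, 0, 0.002], [0, 0, 0], [0, 0, 0]]' --turn '[[0, 0, 0], [0, 0, 0], [0, 0, 0], [0, 0, 0], [0, 0, 0], [0, 0, 0], [0, 0, 0]]' --gripper '[1, 1, 1, 1, 1, 1, 1]'

```text
time: 16.6
tool_pos: [0.6091, -0.1856, 0.0385]
tool_rot: [3.141, -0.002, 0.0]
contact_force: [-0.1, -1.3, -2.6]
opening: 0.0575
```

Request:
carry_out --translation '[[-0.001, 0, 0.002], [0, 0, 0.002], [0, 0, 0.001], [0, 0, 0], [0, 0, 0]]' --turn '[[0, 0, 0], [0, 0, 0], [0, 0, 0], [0, 0, 0], [0, 0, 0]]' --gripper '[1, 1, 1, 1, 1]'

```text
time: 17.1
tool_pos: [0.6074, -0.1855, 0.033]
tool_rot: [3.141, -0.001, -0.0]
contact_force: [-3.0, 0.3, 5.7]
opening: 0.0574
```

Contact felt (−2.6 → +5.7 N). Releasing and lifting.

Request:
carry_out --translation '[[0, 0, 0], [0, 0, 0], [0, 0, 0], [0, 0, 0], [0, 0, 0], [0, 0, -0.03], [0, 0, -0.05], [0, 0, -0.04], [0, 0, 0]]' --turn '[[0, 0, 0], [0, 0, 0], [0, 0, 0], [0, 0, 0], [0, 0, 0], [0, 0, 0], [0, 0, 0], [0, 0, 0], [0, 0, 0]]' --gripper '[-1, -1, -1, -1, -1, -1, -1, -1, -1]'

```text
time: 18.0
tool_pos: [0.6105, -0.1867, 0.159]
tool_rot: [3.137, -0.011, 0.0]
contact_force: [-0.8, -0.9, -0.7]
opening: 0.0917
```

Run:
```python
from h import *
stat()
t=read_camera('side'); print(redcap(t,.089))
p=read_camera('wrist'); print(redcap(p,.089))
for c in (p,t):
  for r in nets.tip_of(c,'shaker_centre')[:4]: print('shaker',r['score'],np.round(r['pixel']),atz(c,r['pixel'],.037).round(4))
for n in('jar_centre',):
  for c in (p,t):
    for r in nets.tip_of(c,n)[:2]: print('jar',r['score'],r['pixel'],atz(c,r['pixel'],.053).round(4))
delta(.412,-.138,.15,0)
```

```text
t 18.0 pos [ 0.6105 -0.1867  0.159 ] rot [ 3.137 -0.011  0.   ] F [-0.81 -0.88 -0.7 ] op 0.0917
[]
[([266, 208, 95, 91, 6577], array([313. , 253.1]), array([ 0.6074, -0.1863,  0.089 ]))]
shaker 0.79 [ 47. 165.] [ 0.4148 -0.1377  0.037 ]
shaker 0.89 [329. 300.] [ 0.4224 -0.13    0.037 ]
shaker 0.79 [290. 330.] [ 0.32   -0.1862  0.037 ]
jar 0.8 [418.6, 295.6] [ 0.6032 -0.1927  0.053 ]
turn first z by 0.0 then tool shift [-0.1945 -0.047   0.0002]
```

Request:
carry_out --translation '[[-0.039, -0.0095, 0], [-0.039, -0.0095, 0], [-0.039, -0.0095, 0], [-0.039, -0.0095, 0], [-0.038, -0.0095, 0], [0, 0, 0], [0, 0, 0]]' --turn '[[0, 0, 0], [0, 0, 0], [0, 0, 0], [0, 0, 0], [0, 0, 0], [0, 0, 0], [0, 0, 0]]' --gripper '[-1, -1, -1, -1, -1, -1, -1]'

```text
time: 19.0
tool_pos: [0.4131, -0.1378, 0.1519]
tool_rot: [-3.141, 0.0, -0.0]
contact_force: [0.8, -0.5, 0.4]
opening: 0.0916
```

Run:
```python
from h import *
stat()
p=read_camera('wrist'); save('w5.png',p['img'])
for r in nets.tip_of(p,'shaker_centre')[:4]: print('shaker',r['score'],np.round(r['pixel']),atz(p,r['pixel'],.037).round(4))
for r in nets.regions_of(p,'shaker_centre')[:2]:
    ys,xs=np.nonzero(r['region']);print(r['score'],xs.min(),xs.max(),ys.min(),ys.max(), r['region'].sum())
for q in([.415,-.138,.037],[.415,-.112,0.],[.415,-.112,.05]): print(proj(p,q))
```

```text
t 19.0 pos [ 0.4131 -0.1378  0.1519] rot [-3.141  0.    -0.   ] F [ 0.76 -0.5   0.39] op 0.0916
shaker 0.85 [201. 274.] [ 0.326  -0.1731  0.037 ]
0.77 173 232 244 299 2137
0.71 277 356 185 276 5662
[319.00267684 229.96743207]
[318.78154614 184.90409432]
[319.20469956 198.55179244]
```

View pics/w5.png

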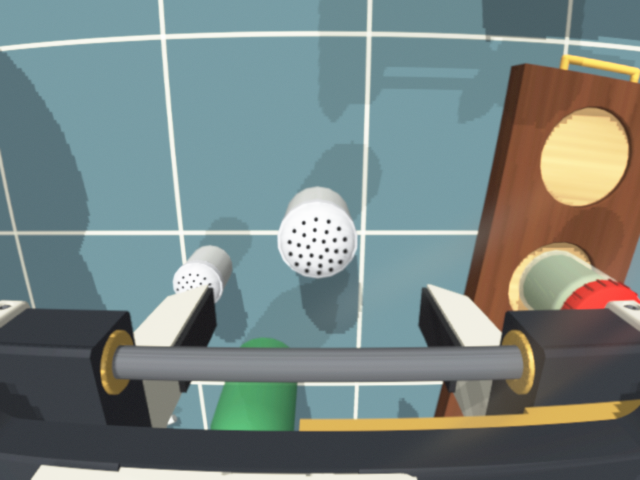

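Big shaker at (317,232), centred between the jaws; the small one at (203,272) stays clear of the left finger.

Request:
carry_out --translation '[[0, 0.001, 0.04], [0, 0, 0.04], [0, 0, 0.035], [0, 0, 0.021], [0, 0, 0], [0, 0, 0], [0, 0, 0], [0, 0, 0], [0, 0, 0], [0, 0, 0]]' --turn '[[0, 0, 0], [0, 0, 0], [0, 0, 0], [0, 0, 0], [0, 0, 0], [0, 0, 0], [0, 0, 0], [0, 0, 0], [0, 0, 0], [0, 0, 0]]' --gripper '[-1, -1, -1, -1, -1, 1, 1, 1, 1, 1]'

```text
time: 20.15
tool_pos: [0.4137, -0.139, 0.0167]
tool_rot: [3.141, -0.001, 0.0]
contact_force: [0.5, 0.3, 0.4]
opening: 0.0562
```

Request:
carry_out --translation '[[0, 0, 0], [0, 0, 0], [0, 0, 0], [0, 0, 0]]' --turn '[[0, 0, 0], [0, 0, 0], [0, 0, 0], [0, 0, 0]]' --gripper '[1, 1, 1, 1]'

```text
time: 20.55
tool_pos: [0.4135, -0.139, 0.0165]
tool_rot: [3.141, -0.0, 0.0]
contact_force: [-1.5, 0.6, 6.8]
opening: 0.0528
```

Run:
```python
from h import *
stat()
p=read_camera('wrist')
for y in(-.142,-.138,-.134): print(y,proj(p,[.413,y+.026,.001])[1].round(1))
g=cv2.cvtColor(p['img'],cv2.COLOR_RGB2HSV)[...,1]; print([(i,int(g[i,312:322].mean())) for i in range(216,270,2)])
delta(.598,-.295,.13,0)
```

```text
t 20.55 pos [ 0.4135 -0.139   0.0165] rot [ 3.141 -0.     0.   ] F [-1.45  0.61  6.77] op 0.0528
-0.142 244.7
-0.138 236.6
-0.134 228.3
[(216, 67), (218, 67), (220, 67), (222, 67), (224, 66), (226, 67), (228, 67), (230, 67), (232, 67), (234, 67), (236, 66), (238, 44), (240, 6), (242, 5), (244, 5), (246, 5), (248, 5), (250, 5), (252, 4), (254, 5), (256, 4), (258, 5), (260, 4), (262, 5), (264, 4), (266, 4), (268, 5)]
turn first z by -0.0 then tool shift [ 0.1845  0.156  -0.1135]
```

Request:
carry_out --translation '[[0, 0, -0.02], [0, 0, -0.045], [0, 0, -0.05], [0.0369, 0.0312, 0], [0.0369, 0.0312, 0], [0.0369, 0.0312, 0], [0.0369, 0.0312, 0], [0.0369, 0.0312, 0], [0, 0, 0], [0, 0, 0]]' --turn '[[0, 0, 0], [0, 0, 0], [0, 0, 0], [0, 0, 0], [0, 0, 0], [0, 0, 0], [0, 0, 0], [0, 0, 0], [0, 0, 0], [0, 0, 0]]' --gripper '[1, 1, 1, 1, 1, 1, 1, 1, 1, 1]'

```text
time: 21.6
tool_pos: [0.5973, -0.2948, 0.1288]
tool_rot: [-3.139, 0.003, -0.001]
contact_force: [-0.7, 0.0, -2.3]
opening: 0.0527
```

Run:
```python
from h import *
stat(); delta(.598,-.2945,.034,0)
```

```text
t 21.6 pos [ 0.5973 -0.2948  0.1288] rot [-3.139e+00  3.000e-03 -1.000e-03] F [-0.68  0.03 -2.27] op 0.0527
turn first z by -0.001 then tool shift [ 0.0007 -0.0003  0.0948]
```

Request:
carry_out --translation '[[0, 0, 0.03], [0, 0, 0.03], [0, 0, 0.02], [0, 0, 0.008], [0, 0, 0.003], [0, 0, 0.002], [0, 0, 0.0015], [0, 0, 0], [0, 0, 0], [0, 0, 0]]' --turn '[[0, 0, 0], [0, 0, 0], [0, 0, 0], [0, 0, 0], [0, 0, 0], [0, 0, 0], [0, 0, 0], [0, 0, 0], [0, 0, 0], [0, 0, 0]]' --gripper '[1, 1, 1, 1, 1, 1, 1, 1, 1, 1]'

```text
time: 22.6
tool_pos: [0.598, -0.295, 0.037]
tool_rot: [3.141, -0.001, -0.0]
contact_force: [0.7, -0.5, -2.4]
opening: 0.0525
```

Request:
carry_out --translation '[[0, 0, 0.0015], [0, 0, 0.001], [0, 0, 0.001], [0, 0, 0], [0, 0, 0]]' --turn '[[0, 0, 0], [0, 0, 0], [0, 0, 0], [0, 0, 0], [0, 0, 0]]' --gripper '[1, 1, 1, 1, 1]'

```text
time: 23.1
tool_pos: [0.5979, -0.295, 0.0336]
tool_rot: [3.141, -0.0, -0.0]
contact_force: [-2.1, -0.1, 5.0]
opening: 0.0527
```

Request:
carry_out --translation '[[0, 0, 0], [0, 0, 0], [0, 0, 0], [0, 0, 0], [0, 0, 0], [0, 0, 0], [0, 0, -0.03], [0, 0, -0.05], [0, 0, -0.035], [0, 0, 0]]' --turn '[[0, 0, 0], [0, 0, 0], [0, 0, 0], [0, 0, 0], [0, 0, 0], [0, 0, 0], [0, 0, 0], [0, 0, 0], [0, 0, 0], [0, 0, 0]]' --gripper '[-1, -1, -1, -1, -1, -1, -1, -1, -1, -1]'

```text
time: 24.1
tool_pos: [0.6005, -0.2965, 0.1547]
tool_rot: [3.135, -0.01, 0.0]
contact_force: [0.9, -0.7, 0.2]
opening: 0.0918
```

Request:
carry_out --translation '[[-0.0275, 0.042, 0], [-0.0275, 0.042, 0], [-0.0275, 0.042, 0], [0, 0, 0], [0, 0, 0]]' --turn '[[0, 0, 0], [0, 0, 0], [0, 0, 0], [0, 0, 0], [0, 0, 0]]' --gripper '[-1, -1, -1, -1, -1]'

```text
time: 24.6
tool_pos: [0.5146, -0.4211, 0.1471]
tool_rot: [-3.14, 0.001, -0.003]
contact_force: [-0.5, 0.1, 0.0]
opening: 0.0921
```

Run:
```python
from h import *
stat()
p=read_camera('wrist'); save('w6.png',p['img'])
for r in nets.tip_of(p,'ramekin_a_centre')[:3]: print('ram',r['score'],np.round(r['pixel']),atz(p,r['pixel'],.017).round(4))
for r in nets.regions_of(p,'ramekin_a_centre')[:2]:
    ys,xs=np.nonzero(r['region']);print(r['score'],xs.min(),xs.max(),ys.min(),ys.max(), r['region'].sum())
print(proj(p,[.515,-.420+.029,.034]),proj(p,[.515,-.420-.029,.034]),proj(p,[.515-.029,-.420,.034]),proj(p,[.515+.029,-.420,.034]),proj(p,[.515,-.420+.028,0]))
t=read_camera('top')
for z in (.034,): print('left ramekin rim',atz(t,[152,228],z))
for n,z in(('jar_centre',.053),('shaker_centre',.054),('ramekin_a_centre',.017)):
  for r in nets.tip_of(t,n)[:4]: print(n,r['score'],np.round(r['pixel']),atz(t,r['pixel'],z).round(4))
```

```text
t 24.6 pos [ 0.5146 -0.4211  0.1471] rot [-3.14e+00  1.00e-03 -3.00e-03] F [-0.49  0.1   0.01] op 0.0921
ram 0.69 [309. 230.] [ 0.5087 -0.4261  0.017 ]
0.61 273 351 189 271 5142
0.25 0 148 0 75 9832
[316.96258284 189.28878761] [317.09863677 266.80205779] [276.59329336 229.32173354] [357.46847472 229.17215107] [316.93552488 182.1449948 ]
left ramekin rim [0.50474427 0.415919   0.034     ]
jar_centre 0.74 [412. 181.] [ 0.5962 -0.1868  0.053 ]
jar_centre 0.26 [209. 292.] [0.3554 0.277  0.053 ]
shaker_centre 0.7 [461. 183.] [ 0.5895 -0.2987  0.054 ]
ramekin_a_centre 0.93 [510. 220.] [ 0.5069 -0.4231  0.017 ]
ramekin_a_centre 0.27 [152. 230.] [0.5025 0.422  0.017 ]
```

View pics/w6.png

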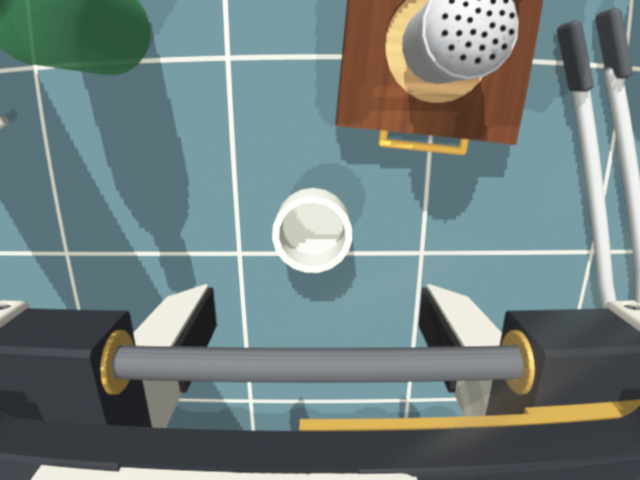

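Ramekin rim centre at (311.5,231) → about (.511, −.4225); shaker stands upright in the right recess at (465,35).

Request:
carry_out --translation '[[-0.0035, 0.0015, 0.04], [0, 0, 0.04], [0, 0, 0.035], [0, 0, 0.0195], [0, 0, 0], [0, 0, 0], [0, 0, 0], [0, 0, 0], [0, 0, 0], [0, 0, 0]]' --turn '[[0, 0, 0], [0, 0, 0], [0, 0, 0], [0, 0, 0], [0, 0, 0], [0, 0, 0], [0, 0, 0], [0, 0, 0], [0, 0, 0], [0, 0, 0]]' --gripper '[-1, -1, -1, -1, -1, 1, 1, 1, 1, 1]'

```text
time: 25.95
tool_pos: [0.5124, -0.4221, 0.0144]
tool_rot: [3.141, -0.001, -0.0]
contact_force: [-1.0, 0.2, 4.9]
opening: 0.0576
```

Request:
carry_out --translation '[[0, 0, 0], [0, 0, 0], [0, 0, 0], [0, 0, 0]]' --turn '[[0, 0, 0], [0, 0, 0], [0, 0, 0], [0, 0, 0]]' --gripper '[1, 1, 1, 1]'

```text
time: 26.35
tool_pos: [0.5124, -0.4222, 0.0145]
tool_rot: [3.141, -0.001, -0.0]
contact_force: [-1.2, 0.2, 6.1]
opening: 0.0574
```

Run:
```python
from h import *
stat(); x,y,_=robot.observe()['tool_pos']
p=read_camera('wrist')
for d in(-.004,0,.004): print(d,proj(p,[x,y+d+.029,.034])[1].round(1),proj(p,[x,y+d+.028,.0])[1].round(1))
g=cv2.cvtColor(p['img'],cv2.COLOR_RGB2HSV); print([(i,int(g[i,312:322,1].mean()),int(g[i,312:322,2].mean())) for i in range(220,300,3)])
```

```text
t 26.35 pos [ 0.5124 -0.4222  0.0145] rot [ 3.141e+00 -1.000e-03 -0.000e+00] F [-1.2   0.16  6.06] op 0.0574
-0.004 270.1 243.4
0 260.2 235.2
0.004 250.2 226.8
[(220, 67, 144), (223, 67, 145), (226, 67, 145), (229, 67, 145), (232, 67, 144), (235, 67, 145), (238, 66, 145), (241, 24, 192), (244, 10, 245), (247, 10, 245), (250, 10, 245), (253, 10, 245), (256, 10, 245), (259, 9, 245), (262, 10, 246), (265, 10, 246), (268, 3, 253), (271, 2, 254), (274, 6, 250), (277, 12, 241), (280, 19, 213), (283, 13, 234), (286, 13, 235), (289, 12, 235), (292, 12, 235), (295, 12, 235), (298, 12, 235)]
```

Request:
carry_out --translation '[[0, 0, -0.02], [0, 0, -0.05], [0, 0, -0.05], [0.0131, -0.0424, 0], [0.0131, -0.0424, 0], [0.0131, -0.0424, 0], [0.0131, -0.0424, 0], [0.0131, -0.0424, 0], [0.0131, -0.0424, 0], [0.0131, -0.0424, 0]]' --turn '[[0, 0, 0], [0, 0, 0], [0, 0, 0], [0, 0, 0], [0, 0, 0], [0, 0, 0], [0, 0, 0], [0, 0, 0], [0, 0, 0], [0, 0, 0]]' --gripper '[1, 1, 1, 1, 1, 1, 1, 1, 1, 1]'

```text
time: 27.4
tool_pos: [0.6041, -0.1232, 0.1334]
tool_rot: [-3.141, 0.0, -0.0]
contact_force: [0.8, 0.9, -0.8]
opening: 0.0571
```

Request:
carry_out --translation '[[0.0131, -0.0424, 0], [0, 0, 0], [0, 0, 0]]' --turn '[[0, 0, 0], [0, 0, 0], [0, 0, 0]]' --gripper '[1, 1, 1]'

```text
time: 27.7
tool_pos: [0.617, -0.0816, 0.1332]
tool_rot: [3.142, 0.001, 0.003]
contact_force: [-0.3, -0.9, -0.4]
opening: 0.057
```

Run:
```python
from h import *
stat(); delta(.617,-.0827,.0315,0)
```

```text
t 27.7 pos [ 0.617  -0.0816  0.1332] rot [3.142e+00 1.000e-03 3.000e-03] F [-0.29 -0.91 -0.35] op 0.057
turn first z by 0.003 then tool shift [0.     0.0011 0.1017]
```

Request:
carry_out --translation '[[0, 0.001, 0.035], [0, 0, 0.035], [0, 0, 0.02], [0, 0, 0.006], [0, 0, 0.003], [0, 0, 0.001], [0, 0, 0], [0, 0, 0]]' --turn '[[0, 0, 0], [0, 0, 0], [0, 0, 0], [0, 0, 0], [0, 0, 0], [0, 0, 0], [0, 0, 0], [0, 0, 0]]' --gripper '[1, 1, 1, 1, 1, 1, 1, 1]'

```text
time: 28.5
tool_pos: [0.6177, -0.0839, 0.0347]
tool_rot: [3.141, -0.002, -0.0]
contact_force: [-0.0, -0.3, -0.4]
opening: 0.0576
```

Request:
carry_out --translation '[[0, -0.001, 0.0015], [0, 0, 0.001], [0, 0, 0.001], [0, 0, 0], [0, 0, 0]]' --turn '[[0, 0, 0], [0, 0, 0], [0, 0, 0], [0, 0, 0], [0, 0, 0]]' --gripper '[1, 1, 1, 1, 1]'

```text
time: 29.0
tool_pos: [0.6172, -0.0825, 0.0314]
tool_rot: [3.141, -0.001, 0.0]
contact_force: [-2.7, 0.3, 8.5]
opening: 0.0579
```

Request:
carry_out --translation '[[0, 0, 0], [0, 0, 0], [0, 0, 0], [0, 0, 0], [0, 0, 0], [0, 0, 0], [0, 0, -0.03], [0, 0, -0.05], [0, 0, -0.035], [0, 0, 0]]' --turn '[[0, 0, 0], [0, 0, 0], [0, 0, 0], [0, 0, 0], [0, 0, 0], [0, 0, 0], [0, 0, 0], [0, 0, 0], [0, 0, 0], [0, 0, 0]]' --gripper '[-1, -1, -1, -1, -1, -1, -1, -1, -1, -1]'

```text
time: 30.0
tool_pos: [0.62, -0.0834, 0.1512]
tool_rot: [3.139, -0.011, 0.0]
contact_force: [0.2, 0.1, 0.3]
opening: 0.0916
```

```bash
cat >> h.py <<'E'
def ram(p,z):
    # fit white rim: region net + outer ellipse width; returns rim centre guesses
    for r in nets.regions_of(p,'ramekin_a_centre')[:2]:
        if r['score']<.3: continue
        m=r['region'].astype(np.uint8); hsv=cv2.cvtColor(p['img'],cv2.COLOR_RGB2HSV)
        ys,xs=np.nonzero(m); print('region',round(r['score'],2),xs.min(),xs.max(),ys.min(),ys.max())
        # rim bottom edge (nearest camera bottom) & left/right at rim height
        xc=(xs.min()+xs.max())/2; a=atz(p,[xc,ys.max()],z); print('centre from lower rim edge',(a+[0,.029,0]).round(4))
E
python3 - <<'E'
from h import *
stat()
p=read_camera('wrist'); ram(p,.051); save('w7.png',p['img'][100:380,180:480])
E
```

```text
t 30.0 pos [ 0.62   -0.0834  0.1512] rot [ 3.139 -0.011  0.   ] F [0.17 0.1  0.31] op 0.0916
region 0.72 271 353 188 275
centre from lower rim edge [ 0.618  -0.0838  0.051 ]
```

Request:
carry_out --translation '[[-0.0102, -0.0454, 0], [-0.0102, -0.0454, 0], [-0.0102, -0.0454, 0], [-0.0102, -0.0454, 0], [-0.0102, -0.0454, 0], [-0.0102, -0.0454, 0], [-0.0102, -0.0454, 0], [-0.0102, -0.0454, 0], [-0.0102, -0.0454, 0], [-0.0102, -0.0454, 0]]' --turn '[[0, 0, 0], [0, 0, 0], [0, 0, 0], [0, 0, 0], [0, 0, 0], [0, 0, 0], [0, 0, 0], [0, 0, 0], [0, 0, 0], [0, 0, 0]]' --gripper '[-1, -1, -1, -1, -1, -1, -1, -1, -1, -1]'

```text
time: 31.1
tool_pos: [0.5134, 0.3726, 0.1429]
tool_rot: [3.14, 0.003, -0.0]
contact_force: [0.1, 0.1, -0.2]
opening: 0.0917
```

Request:
carry_out --translation '[[-0.0102, -0.0454, 0], [0, 0, 0], [0, 0, 0]]' --turn '[[0, 0, 0], [0, 0, 0], [0, 0, 0]]' --gripper '[-1, -1, -1]'

```text
time: 31.4
tool_pos: [0.5033, 0.4171, 0.1427]
tool_rot: [3.139, 0.003, 0.002]
contact_force: [0.1, -0.0, 1.0]
opening: 0.0918
```

Run:
```python
from h import *
stat()
p=read_camera('wrist'); ram(p,.034); save('w8.png',p['img'])
a=cv2.imread('pics/w7.png'); b=cv2.imread('pics/w8.png')[100:380,180:480]; cv2.imwrite('pics/w78.png',np.hstack([a,b]))
```

```text
t 31.4 pos [0.5033 0.4171 0.1427] rot [3.139e+00 3.000e-03 2.000e-03] F [ 0.08 -0.03  0.96] op 0.0918
```

View pics/w78.png

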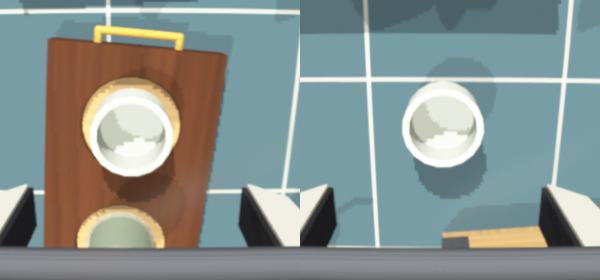

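Ramekin 1 sits in the left recess. Ramekin 2's rim centre is at about column 323, with its lower rim edge at row 267.

Run:
```python
from h import *
p=read_camera('wrist'); print(atz(p,[323,267],.034)+[0,.029,0]); 
s=(cv2.cvtColor(p['img'],cv2.COLOR_RGB2HSV)[...,1]<40).astype(np.uint8)
n,l,st,ce=cv2.connectedComponentsWithStats(s)
for i in range(1,n):
    if st[i,4]>3000: print(st[i],ce[i].round())
```

```text
[0.50915222 0.41741001 0.034     ]
[    0     0   640   480 99290] [343. 340.]
```

Request:
carry_out --translation '[[0.0055, 0, 0.04], [0, 0, 0.04], [0, 0, 0.03], [0, 0, 0.0185], [0, 0, 0], [0, 0, 0], [0, 0, 0], [0, 0, 0], [0, 0, 0], [0, 0, 0]]' --turn '[[0, 0, 0], [0, 0, 0], [0, 0, 0], [0, 0, 0], [0, 0, 0], [0, 0, 0], [0, 0, 0], [0, 0, 0], [0, 0, 0], [0, 0, 0]]' --gripper '[-1, -1, -1, -1, -1, 1, 1, 1, 1, 1]'

```text
time: 32.55
tool_pos: [0.5103, 0.4169, 0.0173]
tool_rot: [-3.141, -0.0, 0.0]
contact_force: [-0.6, -0.3, 1.2]
opening: 0.0564
```

Request:
carry_out --translation '[[0, 0, 0], [0, 0, 0], [0, 0, 0], [0, 0, 0]]' --turn '[[0, 0, 0], [0, 0, 0], [0, 0, 0], [0, 0, 0]]' --gripper '[1, 1, 1, 1]'

```text
time: 32.95
tool_pos: [0.5103, 0.4169, 0.0173]
tool_rot: [-3.141, -0.0, 0.0]
contact_force: [-1.4, -1.4, 6.4]
opening: 0.0562
```

Run:
```python
from h import *
stat(); x,y,_=robot.observe()['tool_pos']
p=read_camera('wrist')
for d in(-.004,0,.004): print(d,proj(p,[x,y+d+.029,.034])[1].round(1),proj(p,[x,y+d+.028,.0])[1].round(1))
g=cv2.cvtColor(p['img'],cv2.COLOR_RGB2HSV); print([(i,int(g[i,312:322,1].mean()),int(g[i,312:322,2].mean())) for i in range(211,286,3)])
```

```text
t 32.95 pos [0.5103 0.4169 0.0173] rot [-3.141 -0.     0.   ] F [-1.44 -1.39  6.38] op 0.0562
-0.004 267.1 241.4
0 257.4 233.3
0.004 247.5 225.0
[(211, 67, 145), (214, 66, 145), (217, 67, 145), (220, 59, 148), (223, 12, 231), (226, 12, 235), (229, 10, 244), (232, 10, 245), (235, 10, 245), (238, 10, 245), (241, 10, 246), (244, 9, 246), (247, 9, 245), (250, 6, 251), (253, 2, 254), (256, 4, 252), (259, 9, 246), (262, 20, 218), (265, 21, 203), (268, 21, 204), (271, 21, 203), (274, 21, 204), (277, 12, 233), (280, 12, 235), (283, 12, 235)]
```

Run:
```python
from h import *
p=read_camera('wrist'); save('w9.png',cv2.resize(p['img'][180:420,180:460],None,fx=2.4,fy=2.4))
```

```text
(no output)
```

View pics/w9.png

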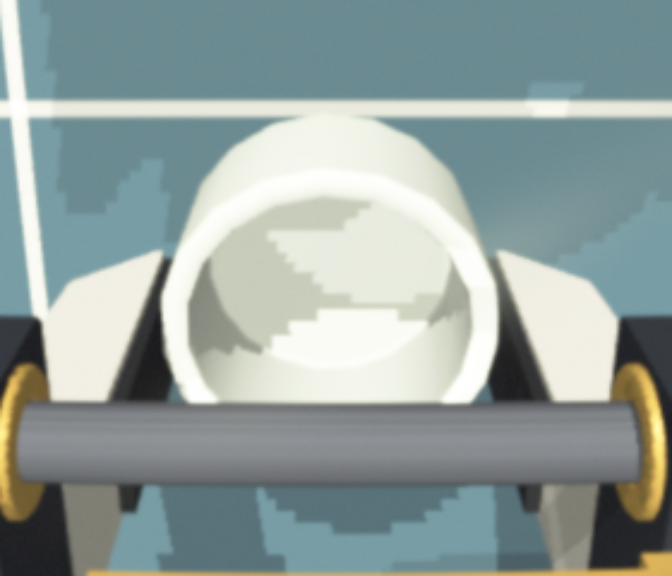

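Ramekin 2 is upright in the jaws. The grid line at crop row 108 had confused the edge reading; the true foot edge is at row 227, so the offset is +3 mm. Carrying it over.

Request:
carry_out --translation '[[0, 0, -0.02], [0, 0, -0.05], [0, 0, -0.05], [0.0097, 0.0459, 0], [0.0097, 0.0459, 0], [0.0097, 0.0459, 0], [0.0097, 0.0459, 0], [0.0097, 0.0459, 0], [0.0097, 0.0459, 0], [0.0097, 0.0459, 0]]' --turn '[[0, 0, 0], [0, 0, 0], [0, 0, 0], [0, 0, 0], [0, 0, 0], [0, 0, 0], [0, 0, 0], [0, 0, 0], [0, 0, 0], [0, 0, 0]]' --gripper '[1, 1, 1, 1, 1, 1, 1, 1, 1, 1]'

```text
time: 34.05
tool_pos: [0.5783, 0.0936, 0.1364]
tool_rot: [-3.142, -0.0, 0.0]
contact_force: [0.1, 0.6, -0.3]
opening: 0.0564
```

Request:
carry_out --translation '[[0.0097, 0.0459, 0], [0.0097, 0.0459, 0], [0.0097, 0.0459, 0], [0.0097, 0.0459, 0], [0, 0, 0], [0, 0, 0], [0, 0, 0]]' --turn '[[0, 0, 0], [0, 0, 0], [0, 0, 0], [0, 0, 0], [0, 0, 0], [0, 0, 0], [0, 0, 0]]' --gripper '[1, 1, 1, 1, 1, 1, 1]'

```text
time: 34.75
tool_pos: [0.6167, -0.0871, 0.1363]
tool_rot: [-3.141, 0.001, 0.001]
contact_force: [-0.5, -0.8, -0.9]
opening: 0.0566
```

Run:
```python
from h import *
stat(); delta(.6175,-.0875,.0683,0)
```

```text
t 34.75 pos [ 0.6167 -0.0871  0.1363] rot [-3.141e+00  1.000e-03  1.000e-03] F [-0.5  -0.82 -0.86] op 0.0566
turn first z by 0.001 then tool shift [0.0008 0.0004 0.068 ]
```

Request:
carry_out --translation '[[0.001, 0, 0.03], [0, 0, 0.02], [0, 0, 0.008], [0, 0, 0.004], [0, 0, 0.002], [0, 0, 0], [0, 0, 0], [0, 0, 0]]' --turn '[[0, 0, 0], [0, 0, 0], [0, 0, 0], [0, 0, 0], [0, 0, 0], [0, 0, 0], [0, 0, 0], [0, 0, 0]]' --gripper '[1, 1, 1, 1, 1, 1, 1, 1]'

```text
time: 35.55
tool_pos: [0.6184, -0.0883, 0.0734]
tool_rot: [3.141, -0.001, -0.0]
contact_force: [0.1, 0.4, -0.3]
opening: 0.0565
```

Run:
```python
from h import *
stat()
p=read_camera('wrist'); s=read_camera('side')
a=cv2.resize(p['img'][60:420,160:480],None,fx=1.2,fy=1.2); b=cv2.resize(s['img'][210:330,340:460],(432,432),interpolation=cv2.INTER_CUBIC)
save('w10.png',np.hstack([a,b]))
```

```text
t 35.55 pos [ 0.6184 -0.0883  0.0734] rot [ 3.141e+00 -1.000e-03 -0.000e+00] F [ 0.08  0.42 -0.3 ] op 0.0565
```

View pics/w10.png

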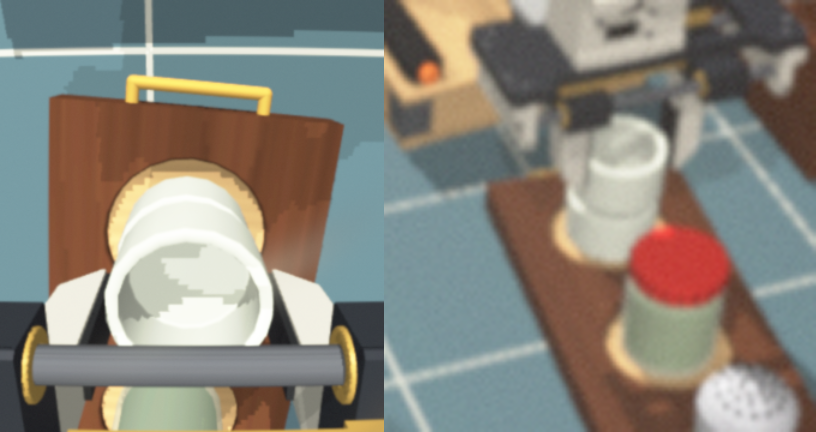

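Ramekin 2 is right above ramekin 1, with the seam at wrist crop (188,205), and well aligned. The side view agrees. Lowering the last 5 mm.

Request:
carry_out --translation '[[-0.001, 0, 0.0015], [0, 0, 0.0015], [0, 0, 0.001], [0, 0, 0.0005], [0, 0, 0], [0, 0, 0]]' --turn '[[0, 0, 0], [0, 0, 0], [0, 0, 0], [0, 0, 0], [0, 0, 0], [0, 0, 0]]' --gripper '[1, 1, 1, 1, 1, 1]'

```text
time: 36.25
tool_pos: [0.6169, -0.0882, 0.0683]
tool_rot: [-3.142, 0.0, -0.0]
contact_force: [-2.9, 1.3, 3.7]
opening: 0.0563
```

Request:
carry_out --translation '[[0, 0, 0], [0, 0, 0], [0, 0, 0], [0, 0, 0], [0, 0, 0], [0, 0, 0], [0, 0, -0.02], [0, 0, -0.04], [0, 0, -0.04], [0, 0, 0]]' --turn '[[0, 0, 0], [0, 0, 0], [0, 0, 0], [0, 0, 0], [0, 0, 0], [0, 0, 0], [0, 0, 0], [0, 0, 0], [0, 0, 0], [0, 0, 0]]' --gripper '[-1, -1, -1, -1, -1, -1, -1, -1, -1, -1]'

```text
time: 37.25
tool_pos: [0.62, -0.0889, 0.1745]
tool_rot: [3.139, -0.011, 0.0]
contact_force: [-0.1, 0.3, 0.5]
opening: 0.0917
```

Request:
carry_out --translation '[[-0.045, -0.01, -0.01], [-0.045, -0.01, 0], [-0.045, -0.01, 0], [-0.045, -0.01, 0], [0, 0, 0], [0, 0, 0]]' --turn '[[0, 0, 0], [0, 0, 0], [0, 0, 0], [0, 0, 0], [0, 0, 0], [0, 0, 0]]' --gripper '[-1, -1, -1, -1, -1, -1]'

```text
time: 37.85
tool_pos: [0.4368, -0.0481, 0.1784]
tool_rot: [3.141, -0.001, -0.0]
contact_force: [1.4, 0.0, 0.6]
opening: 0.0917
```

Run:
```python
from h import *
stat()
t=read_camera('top'); s=read_camera('side')
for n,z in(('jar_centre',.053),('shaker_centre',.054),('ramekin_a_centre',.068),('lighter_centre',.016),('brush',.006),('cruet_centre',.07),('mate_centre',.04)):
  for c,nm in((t,'top'),(s,'side')):
    for r in nets.tip_of(c,n)[:3]:
      if r['score']>.3: print(nm,n,round(r['score'],2),np.round(r['pixel']),atz(c,r['pixel'],z).round(4))
a=cv2.resize(t['img'][130:310,170:500],(800,436),interpolation=cv2.INTER_CUBIC); save('f1.png',a)
save('f2.png',cv2.resize(s['img'][160:370,220:490],(771,600),interpolation=cv2.INTER_CUBIC))
```

```text
t 37.85 pos [ 0.4368 -0.0481  0.1784] rot [ 3.141e+00 -1.000e-03 -0.000e+00] F [1.39 0.02 0.57] op 0.0917
top jar_centre 0.77 [413. 180.] [ 0.5981 -0.1888  0.053 ]
side jar_centre 0.65 [421. 292.] [ 0.6132 -0.1838  0.053 ]
top shaker_centre 0.84 [461. 180.] [ 0.5949 -0.2983  0.054 ]
top shaker_centre 0.55 [413. 304.] [ 0.3182 -0.177   0.054 ]
side shaker_centre 0.84 [288. 331.] [ 0.311  -0.2006  0.054 ]
side shaker_centre 0.61 [440. 325.] [ 0.6059 -0.2836  0.054 ]
top ramekin_a_centre 0.44 [367. 175.] [ 0.6083 -0.0815  0.068 ]
side ramekin_a_centre 0.69 [404. 268.] [ 0.6041 -0.1168  0.068 ]
top lighter_centre 0.93 [496. 354.] [ 0.1966 -0.3705  0.016 ]
top lighter_centre 0.56 [260. 200.] [0.5672 0.1649 0.016 ]
side lighter_centre 0.75 [257. 436.] [ 0.2039 -0.3843  0.016 ]
side lighter_centre 0.66 [340. 214.] [0.5637 0.1841 0.016 ]
side lighter_centre 0.65 [256. 200.] [0.3659 0.3221 0.016 ]
top brush 0.85 [250. 161.] [0.6655 0.1914 0.006 ]
side brush 0.72 [374. 207.] [0.6673 0.2022 0.006 ]
top cruet_centre 0.68 [462. 284.] [ 0.3591 -0.283   0.07  ]
side cruet_centre 0.65 [327. 347.] [ 0.367  -0.2781  0.07  ]
side cruet_centre 0.4 [358. 214.] [0.5791 0.1015 0.07  ]
top mate_centre 0.77 [210. 292.] [0.355  0.2774 0.04  ]
side mate_centre 0.93 [256. 206.] [0.353 0.263 0.04 ]
side mate_centre 0.58 [358. 214.] [0.5962 0.1383 0.04  ]
```

View pics/f1.png

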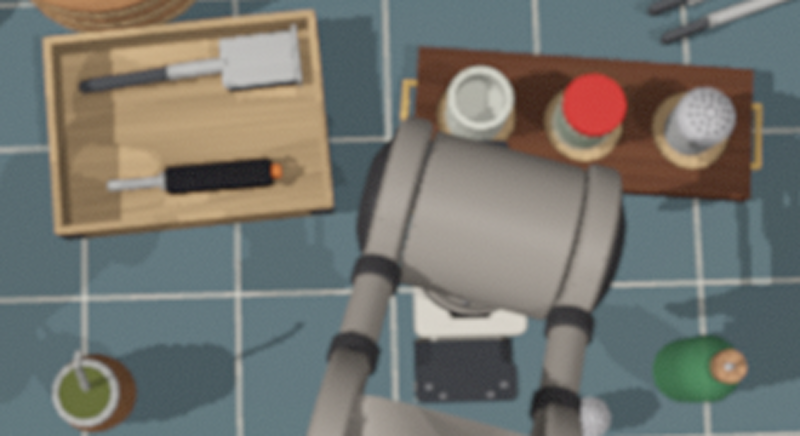

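View pics/f2.png

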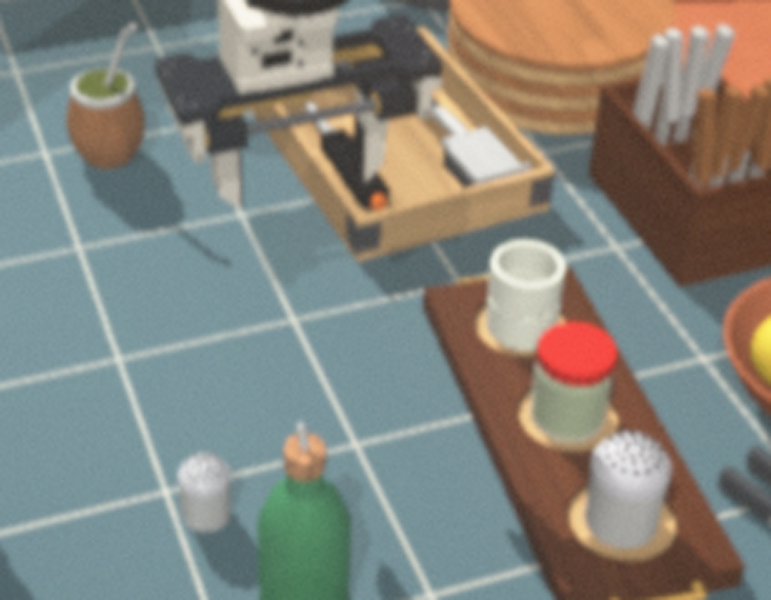

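All items are in place: stack, jar and shaker stand in their recesses at side crop (527,295), (573,380) and (628,490), and the lighter is flat beside the brush at top crop (215,175). Handing in.

```bash
python3 -c "
from h import *
print(robot.hand_in())"
```

```text
the job is handed in; nothing more can be done
None
```

I laid out the ledge as asked and handed the job in at about 38 s of robot time; no verdict was reported.

**Placing:**
- The larger lighter lies flat in the box's near half, parallel to its long walls.
- The jar stands in the middle recess and the larger shaker in the right one.
- The two ramekins are stacked in the left recess.
- I set down the jar, shaker and both ramekins by feel, lowering each until I felt contact before letting go.

**One slip:** my first grasp of the lighter came up empty because I lifted before the fingers had closed. The lighter was not disturbed, and the second grasp held.

**Last checks:**
- The final top and side pictures show everything upright in its recess, the stack aligned and the lighter beside the brush.
- The arm is clear of everything, with the gripper open.
- The brush, cruet and mate read within about 1 to 1.5 cm of their first measurements, which is the networks' own scatter.
- Some last network readings disagreed by up to 3 cm. The top view put the jar at x = 0.598, the side view at 0.613, and the side view's stack reading was about 3 cm off in y. I relied on the pictures, the close wrist views and the gripper positions at release. Those put the jar, shaker and stack within about 3 mm of the recess centres.

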